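Caliper the candlestick foot

ROBOT

A 6-joint arm with a two-finger parallel gripper is mounted at the origin on the work surface. World frame = base frame: x ahead of the robot, y to its left, z up, the work surface at z = 0. Lengths are in m, angles in rad, forces in N, time in s.
With the tool pointing down it reaches from about 0.3 to 0.875 m from the base axis. Payload 4.2 kg.
Tool frame: the origin (TCP) lies midway between the tips of the shut fingers; the grasp point (between the pads) lies 19 mm behind it; z points along the fingers, y is the line along which they close (so a half turn about z gives the same grasp; the last joint's range is limited). The gripper opens to 85 mm and grips with 20 to 120 N. Pads are 22 mm wide; open, the fingers measure 114 mm over their backs; the gripper's body (76 mm by 85 mm) begins 54 mm behind the grasp point. The pads swing forward as they close: fully open they stand 13 mm farther back than shut.
Start: joints at [1.115, 0.32, 1.565, -0, 1.257, -0.02], TCP at [0.243, 0.521, 0.231] pointing down, gripper open.
Joint ranges: [-3.11, 3.11], [-0.84, 2.01], [0.21, 2.61], [-1.34, 4.49], [0.05, 2.63], [-2.56, 2.56]. Speed limits (rad/s): [2.57, 2.57, 3.14, 3.14, 3.14, 3.14].

INTERFACE

Orientations are given as a rotation vector (axis times angle).
In Python, from station import bot gives the robot as it stands. The module is installed in compiled form; this text tells all that it offers.
- The arm moves only by the tool servo_tool, never from a script. Its argument "deltas" is a list of rows, each an object with "xyz": the shift along the world's x, y, z as a fraction of full scale, a list of three; "turn": the turn, a rotation vector about the world's x, y, z as a fraction of full scale, a list of three; "claw": the finger opening in mm, from 0 to 85.4. In form: [{"xyz": [dx, dy, dz], "turn": [wx, wy, wz], "claw": claw}, ...]. A call has 1 to 12 rows; each row shifts and turns the commanded pose from where the row before left it; what a row does not reach is not made up. Full scale, the value 1, is 0.025 m for a shift and 5 degrees for a turn. A row lasts 1/12 s, in which the tool goes at most 41.7 mm and 7.16 degrees, less where a joint would pass 70% of its speed; a pose out of reach is approached as far as the arm can. A call with a number of a shift or a turn outside -1 to 1 is refused whole. A call with a gripper value outside its range is refused whole. The fingers move at their own pace and stop on an object; "force" is the grip in N (left out, the last holds). Time passes only in rows, so rows that do not move let the fingers close. It gives the time, the measured TCP pose, the force, the opening and the grip force at its end, in the units of the state.
- bot.read_state(): the state, without advancing time (a new reading comes with each control period).
- bot.read_camera(name): name is "scene" or "side" or "wrist"; returns a dict with "frame" (480x640x3 uint8, red, green, blue), "z_map" (480x640 float32, m along the optical axis (not along the pixel's ray), 0 where there is no reading), "camera_matrix" (3x3 intrinsics, pixels), "k1" (the pictures are not rectified: a ray, as slopes to the right and down, at radius r is drawn at 1 + k1 r^2 times it, then the intrinsics apply), "origin" and "attitude" of the camera in the world. Camera axes: x right, y up, looking along -z (the intrinsics and any distortion apply to the point x, -y, -z); pixel columns grow to the right and rows downward; lengths in m; the calibration is good to about 2 mm. A picture is of the moment at which its call begins.
- bot.hand_in(): hands the job in; it is judged then, once.
The state is a dict: "time_s": time; "joint_positions": joint angles; "joint_vel": joint speeds; "tau": joint torques, N m; "tool_pos": TCP position; "orientation": TCP orientation; "force": force on the tool from outside, world axes, zero at the start; "moment": the same for the moment, N m; "opening": opening from 0.0 (shut) to 1.0 (fully open); "grasp_force": force on a finger pad.
Only numpy, scipy, OpenCV 4.12 (cv2) and the standard library are available. Lean on these libraries where they do the work, as an engineer would, in place of code of your own. Each camera call takes 0.05 s, during which the arm holds its last target. There are 200 camera calls.

TASK

Measure the foot of the round-footed brass candlestick in the bench caliper: draw the sliding jaw open, stand the candlestick upright in the middle of the bed between the two jaws and let go of it, then gently slide the jaw shut on its foot until the spring anvil's pointer stands between its two pairs of ridges (about 10 mm of its 20 mm travel), and leave it set like that. Never drive the anvil to the end of its travel, and leave the square-footed candlestick, the goblet and the bowl where they stand.

Things in the scene. Friction and masses are not known exactly. Their poses are not given: they have to be found in the camera images.
- gauge: bench caliper, fixed to the table: dark steel bed 130 (x) x 400 (y) x 15 mm thick, origin at the centre of its underside, bed top 15 mm above the origin. Its y axis is the measuring direction: grey anvil housing (90 x 65 mm, top 65 mm above the origin) at the -y end, sliding jaw at the +y side. The middle of the bed is x = 0.
- jaw (a joint): sliding jaw, m: its gap to the anvil face with the anvil at rest; 0 shut, 0.140 fully open, growing towards the caliper's +y. Starts too narrow for the foot. Slides with about 9 N of friction, stays where left. Carriage 120 mm long, its top 43 mm above the caliper's origin; upright plate at its front, 80 mm wide, 14 mm thick, top 58 mm above that origin.
- jaw_handle (a point): centre of the top of the sliding jaw's upright grip post, which moves with the jaw. The post is 20 mm thick along the caliper's y, 40 mm wide along x, and rises 62 mm above the carriage, to 105 mm above the caliper's origin; it stands 75 mm behind the jaw face (towards +y). Axes parallel to the caliper's.
- jaw_face (a point): centre of the sliding jaw's measuring face (80 mm wide), 38 mm above the caliper's origin; moves with the jaw
- anvil (a joint): spring anvil, m: 0 at rest, grows as it is pushed in towards the caliper's -y, 0.020 at its stop. Pushing it takes 3 N at the start, 5.5 N at 0.010, 8 N at the stop; it springs back. A black pointer bar on top moves with it over the housing, passing the first pair of black ridges at 0.005 and the second pair at 0.015.
- anvil_face (a point): centre of the spring anvil's measuring face (80 mm wide), 38 mm above the caliper's origin, 90 mm from the caliper's origin towards -y when at rest; moves with the anvil
- candlestick: the brass candlestick with the ROUND foot, standing upright, 142 mm tall, about 0.35 kg; origin at the centre of its underside, z up. Foot 72 mm in diameter, its upright rim 22 mm high; thin stem 24 mm in diameter with a knop; top part is a straight round cup 40 mm in diameter, from 104 to 142 mm above the underside.
- candlestick_cup (a point): centre of the candlestick's cup, 123 mm above its underside: a good place to grip from above
- square_stick: brass candlestick with a SQUARE foot (70 mm) and square cup, 142 mm tall; origin under its centre; leave alone
- goblet: brass goblet, 125 mm tall, foot 58 mm, bowl 68 mm in diameter; origin under its centre; leave alone
- silver_bowl: open silvery bowl, 110 mm in diameter, 45 mm tall; origin under its centre; leave alone

How it is judged:
By the outcome, as a careful person would: the job done as asked, in the order asked, and still so for the second after the job is handed in, with the robot touching nothing.
It also fails if it takes over 64 s, if anything falls off the work surface, if the arm or the gripper's body presses on something with over 40 N, if the wrist force passes 120 N, or if a joint passes its speed limit or range.

## Working session

There is one attempt and no reset: what is moved stays moved. The work goes in short steps, Python scripts to look and compute and a tool call to move; the robot and the scene stay as the last step left them, time stands still between calls to the robot, and variables do not carry over. Pictures are saved under pics/ and viewed, at most 10 in all, crops included, and the job is handed in when it is done.

Besides the shell and the picture viewer there is one more tool, called after ">>>" by a JSON object that holds its "op" and its "data". servo_tool: Moves the arm, as the interface text tells. Shift numbers are shares of 0.025 m and turn numbers shares of 5 degrees, none past 1 either way. Its arguments: {"type":"object","properties":{"deltas":{"type":"array"},"force":{"type":"number"}},"required":["deltas"]}

```bash
mkdir -p pics
cat > h.py <<'E'
import numpy as np, cv2
from station import bot
from scipy.spatial.transform import Rotation as R
def cam(n):
    c=bot.read_camera(n); return c
def att(c):
    a=np.array(c["attitude"],float)
    return a if a.shape==(3,3) else (R.from_rotvec(a).as_matrix() if a.size==3 else R.from_quat(a).as_matrix())
def cloud(c):
    K=np.array(c["camera_matrix"],float); z=c["z_map"]
    v,u=np.mgrid[0:480,0:640]
    p=cv2.undistortPoints(np.stack([u,v],-1).reshape(-1,1,2).astype(float),K,np.array([c["k1"],0,0,0.])).reshape(480,640,2)
    P=np.stack([p[...,0]*z,-p[...,1]*z,-z],-1)
    W=P@att(c).T+np.array(c["origin"]); W[z==0]=np.nan
    return W
def save(c,n): cv2.imwrite(f"pics/{n}.png",c["frame"][...,::-1])
E
python3 - <<'E'
from h import *
print(bot.read_state())
for n in("scene","side"):
    c=cam(n); save(c,n+"0"); print(n,c["origin"],c["attitude"],c["camera_matrix"],c["k1"])
    np.savez(n+"0.npz",W=cloud(c),f=c["frame"])
a=cv2.imread("pics/scene0.png")
E
```

```text
{'time_s': 0.0, 'joint_positions': array([ 1.11499299e+00,  3.20303330e-01,  1.56569037e+00,  3.32168386e-05,
        1.25737654e+00, -2.00040505e-02]), 'joint_vel': array([ 0.00088398, -0.00043181, -0.00091696,  0.0001844 , -0.00090896,
       -0.00063282]), 'tau': array([ 4.03538652e-04, -4.15519917e+01, -2.34164572e+01,  6.67498875e-05,
        8.22332629e-03,  6.21293523e-07]), 'tool_pos': array([0.2425108 , 0.52083331, 0.23047128]), 'orientation': array([-6.79065945e-01, -3.06686187e+00,  2.70148891e-03]), 'force': array([-0.16479687, -0.11394616, -0.10447509]), 'moment': array([-0.01543356, -0.0298425 , -0.06114589]), 'grasp_force': 0.0, 'opening': 0.997061000337572}
scene [0.90858123 0.3350819  0.97989275] [0.21256776 0.67408705 2.40901832] [[521.96910478   0.         319.97213249]
 [  0.         521.96910478 241.83545914]
 [  0.           0.           1.        ]] -0.14659000377205192
side [0.26738661 0.39598939 0.44277319] [ 0.37947271 -1.27991859 -2.27067318] [[459.38005434   0.         315.54853599]
 [  0.         459.38005434 239.38085808]
 [  0.           0.           1.        ]] 0.03987911753052248
```

View pics/scene0.png

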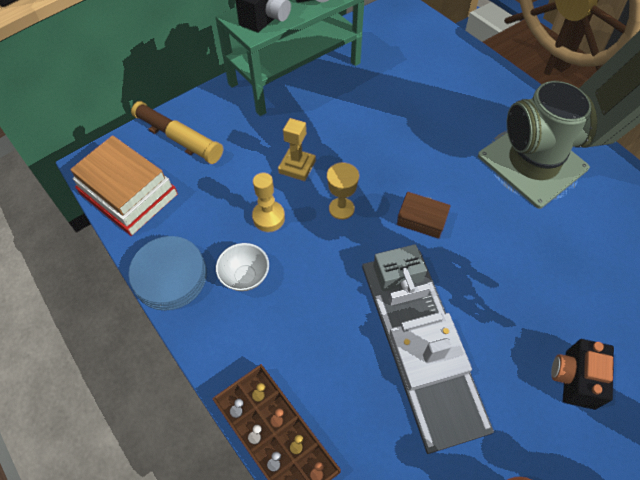

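View pics/side0.png

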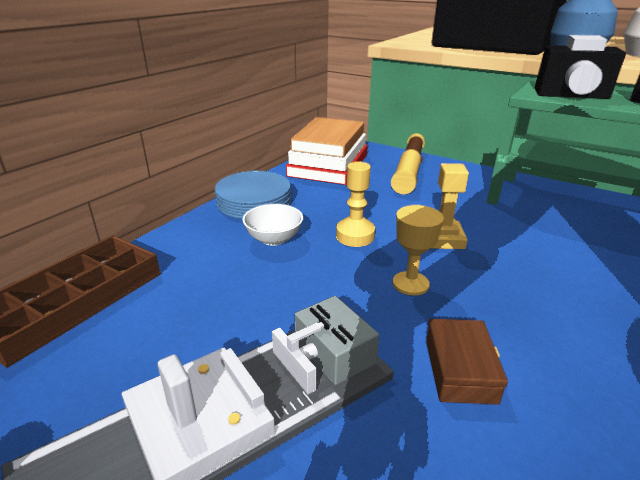

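The scene picture shows the round candlestick (cup about (263,180), foot (267,216)), the square one (297,150), the goblet (343,185), the bowl (242,266), the anvil housing (400,268) and the jaw post (433,345). The side picture shows the same: round cup (358,176), post top (173,362), anvil plate (293,360).

Run:
```python
from h import *
for n,pts in (("scene",dict(cup=(263,180),foot=(267,216),sq=(294,128),gob=(343,170),post=(431,345),house=(385,265),bedlow=(450,420),plate=(418,320),bowl=(242,266))),("side",dict(cup=(358,168),post=(173,362),gob=(420,212),house=(335,305),foot=(356,232)))):
    d=np.load(n+"0.npz"); W=d["W"]
    for k,(u,v) in pts.items(): print(n,k,W[v,u].round(4))
A=np.concatenate([np.load(n+"0.npz")["W"].reshape(-1,3) for n in("scene","side")])
S=np.load("scene0.npz")["W"].reshape(-1,3);D=np.load("side0.npz")["W"].reshape(-1,3)
W=np.load("scene0.npz")["W"]; c=W[180,263]
def circ(P):
    M=np.c_[2*P,np.ones(len(P))]; s=np.linalg.lstsq(M,(P**2).sum(1),rcond=None)[0]; return s[:2],np.sqrt(s[2]+s[:2]@s[:2])
for nm,Q in(("scene",S),("side",D)):
    m=np.isfinite(Q[:,0])&(np.hypot(*(Q[:,:2]-c[:2]).T)<0.06)
    q=Q[m]
    print(nm,"zmax",np.nanpercentile(q[:,2],99.5))
    for lo,hi in((.107,.136),(.004,.019)):
        p=q[(q[:,2]>lo)&(q[:,2]<hi)][:,:2]; print(lo,len(p),circ(p) if len(p)>5 else"")
    t=q[q[:,2]>.138]; print("top",len(t),t.mean(0),(t.min(0)+t.max(0))/2)
```

```text
scene cup [ 0.6124 -0.2588  0.1418]
scene foot [ 0.6239 -0.2457  0.0365]
scene sq [ 0.4785 -0.3368  0.1409]
scene gob [ 0.4591 -0.19    0.1241]
scene post [0.5709 0.1993 0.1046]
scene house [0.5155 0.0156 0.0711]
scene bedlow [0.6083 0.3143 0.017 ]
scene plate [0.5369 0.1392 0.055 ]
scene bowl [ 0.7289 -0.1928  0.0037]
side cup [ 0.6068 -0.2515  0.1429]
side post [0.5615 0.201  0.105 ]
side gob [ 0.469  -0.1923  0.1253]
side house [ 0.4986 -0.0026  0.0654]
side foot [ 0.5952 -0.2353  0.0293]
scene zmax 0.14396104041238147
0.107 157 (array([ 0.61335424, -0.2604277 ]), np.float64(0.019745006758784215))
0.004 142 (array([ 0.60749895, -0.26670413]), np.float64(0.043563638038435826))
top 248 [ 0.61425319 -0.25826297  0.14131569] [ 0.6140912  -0.2599651   0.14217484]
side zmax 0.14371829090462795
0.107 358 (array([ 0.61078227, -0.26042893]), np.float64(0.018837252164236325))
0.004 271 (array([ 0.61124562, -0.26150376]), np.float64(0.035460997120192746))
top 216 [ 0.60903476 -0.25664013  0.14221258] [ 0.61014643 -0.26010193  0.14123643]
```

Run:
```python
from h import *
for n in("scene","side"):
    Q=np.load(n+"0.npz")["W"]; F=np.load(n+"0.npz")["f"].astype(int)
    m=np.isfinite(Q[...,0])&(Q[...,0]>.38)&(Q[...,0]<.72)&(Q[...,1]>-.05)&(Q[...,1]<.45)
    def rect(lo,hi,extra=True,cond=None):
        k=m&(Q[...,2]>lo)&(Q[...,2]<hi)
        if cond is not None:k&=cond
        k=cv2.morphologyEx(k.astype(np.uint8),cv2.MORPH_OPEN,np.ones((3,3)))
        nn,l,s,_=cv2.connectedComponentsWithStats(k); i=1+np.argmax(s[1:,4]); p=Q[l==i]
        r=cv2.minAreaRect((p[:,:2]*1000).astype(np.float32)); print(n,lo,hi,len(p),"mean",p.mean(0).round(4),"rect",np.round(r[0],1),np.round(r[1],1),round(r[2],2)); return p
    rect(.099,.112); 
    rect(.059,.074,cond=Q[...,1]<.06)   # housing top
    rect(.038,.049)   # carriage top
    nb=~((F[...,2]>F[...,0]+35))
    rect(.008,.12,cond=nb&(Q[...,1]<.4))
```

```text
scene 0.099 0.112 232 mean [0.5601 0.2083 0.1039] rect [558.3 208.4] [21.8 39.7] 68.28
scene 0.059 0.074 1183 mean [0.4866 0.0244 0.0652] rect [483.5  26.4] [66.9 91.4] 67.79
scene 0.038 0.049 3178 mean [0.5579 0.1983 0.0429] rect [552.9 194.6] [121.1 123.5] 67.42
scene 0.008 0.12 13296 mean [0.5556 0.1862 0.0328] rect [543.8 171.7] [401.4 131.8] 67.65
side 0.099 0.112 693 mean [0.5527 0.2092 0.1044] rect [555.5 207.3] [19.9 40.7] 67.26
side 0.059 0.074 2502 mean [0.4772 0.0273 0.066 ] rect [481.1  27. ] [67.2 90.5] 67.41
side 0.038 0.049 9679 mean [0.541  0.2042 0.0435] rect [549.8 193.2] [119.6 123.5] 67.72
side 0.008 0.12 32737 mean [0.5296 0.1694 0.0366] rect [540.7 171.5] [398.6 131.8] 67.59
```

>>> {"op": "servo_tool", "data": {"deltas": [{"xyz": [0.5,-0.5,0],"turn": [0,0,0.25],"claw": 60},{"xyz": [1,-1,0],"turn": [0,0,0.25],"claw": 60},{"xyz": [1,-1,0],"turn": [0,0,0],"claw": 60},{"xyz": [1,-1,0],"turn": [0,0,0],"claw": 60},{"xyz": [1,-1,0],"turn": [0,0,0],"claw": 60},{"xyz": [1,-1,0],"turn": [0,0,0],"claw": 60},{"xyz": [1,-1,0],"turn": [0,0,0],"claw": 60},{"xyz": [1,-1,0],"turn": [0,0,0],"claw": 60},{"xyz": [1,-1,0],"turn": [0,0,0],"claw": 60},{"xyz": [1,-1,0],"turn": [0,0,0],"claw": 60},{"xyz": [1,-1,0],"turn": [0,0,0],"claw": 60},{"xyz": [1,-1,0],"turn": [0,0,0],"claw": 60}], "force": 30}}

```text
time_s: 1.1
tool_pos: [0.531, 0.2322, 0.2309]
orientation: [-0.612, -3.081, 0.0]
force: [0.1, 0.3, -0.8]
opening: 0.702
grasp_force: 0.0
```

>>> {"op": "servo_tool", "data": {"deltas": [{"xyz": [0.5,-0.5,0],"turn": [0,0,0],"claw": 60},{"xyz": [0.5,-0.5,-0.5],"turn": [0,0,0],"claw": 60},{"xyz": [0,0,0],"turn": [0,0,0],"claw": 60},{"xyz": [0,0,0],"turn": [0,0,0],"claw": 60}]}}

```text
time_s: 1.43
tool_pos: [0.5549, 0.208, 0.2176]
orientation: [-0.614, -3.078, 0.002]
force: [-0.0, 0.5, 0.3]
opening: 0.704
grasp_force: 0.0
```

>>> {"op": "servo_tool", "data": {"deltas": [{"xyz": [0.08,0,-0.6],"turn": [0,0,0],"claw": 60},{"xyz": [0,0,-1],"turn": [0,0,0],"claw": 60},{"xyz": [0,0,-1],"turn": [0,0,0],"claw": 60},{"xyz": [0,0,-1],"turn": [0,0,0],"claw": 60},{"xyz": [0,0,-1],"turn": [0,0,0],"claw": 60},{"xyz": [0,0,-1],"turn": [0,0,0],"claw": 60},{"xyz": [0,0,-0.5],"turn": [0,0,0],"claw": 60},{"xyz": [0,0,0],"turn": [0,0,0],"claw": 15},{"xyz": [0,0,0],"turn": [0,0,0],"claw": 15},{"xyz": [0,0,0],"turn": [0,0,0],"claw": 15},{"xyz": [0,0,0],"turn": [0,0,0],"claw": 15},{"xyz": [0,0,0],"turn": [0,0,0],"claw": 15}], "force": 30}}

```text
time_s: 2.43
tool_pos: [0.5575, 0.209, 0.0679]
orientation: [0.611, 3.08, 0.001]
force: [-1.6, -1.4, 5.5]
opening: 0.229
grasp_force: 31.4
```

>>> {"op": "servo_tool", "data": {"deltas": [{"xyz": [0,0,0],"turn": [0,0,0],"claw": 15},{"xyz": [0,0,0],"turn": [0,0,0],"claw": 15},{"xyz": [0,0,0],"turn": [0,0,0],"claw": 15}]}}

```text
time_s: 2.68
tool_pos: [0.5575, 0.209, 0.0679]
orientation: [0.611, 3.08, 0.001]
force: [-2.0, -0.7, 6.2]
opening: 0.227
grasp_force: 31.7
```

>>> {"op": "servo_tool", "data": {"deltas": [{"xyz": [0.076,0.185,0],"turn": [0,0,0],"claw": 15},{"xyz": [0.152,0.37,0],"turn": [0,0,0],"claw": 15},{"xyz": [0.152,0.37,0],"turn": [0,0,0],"claw": 15},{"xyz": [0.152,0.37,0],"turn": [0,0,0],"claw": 15},{"xyz": [0.152,0.37,0],"turn": [0,0,0],"claw": 15},{"xyz": [0.152,0.37,0],"turn": [0,0,0],"claw": 15},{"xyz": [0.152,0.37,0],"turn": [0,0,0],"claw": 15},{"xyz": [0.152,0.37,0],"turn": [0,0,0],"claw": 15},{"xyz": [0.076,0.185,0],"turn": [0,0,0],"claw": 15},{"xyz": [0,0,0],"turn": [0,0,0],"claw": 15},{"xyz": [0,0,0],"turn": [0,0,0],"claw": 60},{"xyz": [0,0,0],"turn": [0,0,0],"claw": 60}]}}

```text
time_s: 3.68
tool_pos: [0.5882, 0.2832, 0.0669]
orientation: [0.612, 3.08, 0.003]
force: [-0.2, 0.6, -0.2]
opening: 0.5
grasp_force: 0.0
```

>>> {"op": "servo_tool", "data": {"deltas": [{"xyz": [0,0,0],"turn": [0,0,0],"claw": 60},{"xyz": [0,0,0.5],"turn": [0,0,0],"claw": 60},{"xyz": [0,0,1],"turn": [0,0,0],"claw": 60},{"xyz": [0,0,1],"turn": [0,0,0],"claw": 60},{"xyz": [0,0,1],"turn": [0,0,0],"claw": 60},{"xyz": [0,0,1],"turn": [0,0,0],"claw": 60},{"xyz": [0,0,1],"turn": [0,0,0],"claw": 60},{"xyz": [0,0,0],"turn": [0,0,0],"claw": 75}]}}

```text
time_s: 4.35
tool_pos: [0.5903, 0.2841, 0.2099]
orientation: [0.611, 3.072, 0.011]
force: [0.4, -0.0, 0.2]
opening: 0.829
grasp_force: 0.0
```

Run:
```python
from h import *
for n in("scene","side"):
    Q=cloud(cam(n)); m=np.isfinite(Q[...,0])&(Q[...,0]>.5)&(Q[...,0]<.68)&(Q[...,1]>.2)&(Q[...,1]<.36)&(Q[...,2]>.099)&(Q[...,2]<.112)
    p=Q[m]; print(n,len(p),cv2.minAreaRect((p[:,:2]*1000).astype(np.float32)) if len(p) else"")
```

```text
scene 273 ((588.5592651367188, 282.64593505859375), (21.566673278808594, 40.344818115234375), 68.0213851928711)
side 967 ((585.6316528320312, 281.7958068847656), (20.028221130371094, 40.99998092651367), 67.97648620605469)
```

>>> {"op": "servo_tool", "data": {"deltas": [{"xyz": [0,-0.5,0],"turn": [0,0,0],"claw": 75},{"xyz": [0.08,-1,0],"turn": [0,0,0],"claw": 75},{"xyz": [0.08,-1,0],"turn": [0,0,0],"claw": 75},{"xyz": [0.08,-1,0],"turn": [0,0,0],"claw": 75},{"xyz": [0.08,-1,0],"turn": [0,0,0],"claw": 75},{"xyz": [0.08,-1,0],"turn": [0,0,0],"claw": 75},{"xyz": [0.08,-1,0],"turn": [0,0,0],"claw": 75},{"xyz": [0.08,-1,0],"turn": [0,0,0],"claw": 75},{"xyz": [0.08,-1,0],"turn": [0,0,0],"claw": 75},{"xyz": [0.08,-1,0],"turn": [0,0,0],"claw": 75},{"xyz": [0.08,-1,0],"turn": [0,0,0],"claw": 75},{"xyz": [0.08,-1,0],"turn": [0,0,0],"claw": 75}]}}

```text
time_s: 5.45
tool_pos: [0.6083, -0.0068, 0.2019]
orientation: [-0.612, -3.078, 0.001]
force: [-0.1, 0.7, -0.3]
opening: 0.881
grasp_force: 0.0
```

>>> {"op": "servo_tool", "data": {"deltas": [{"xyz": [0,-1,0],"turn": [0,0,0],"claw": 75},{"xyz": [0,-1,0],"turn": [0,0,0],"claw": 75},{"xyz": [0,-1,0],"turn": [0,0,0],"claw": 75},{"xyz": [0,-1,0],"turn": [0,0,0],"claw": 75},{"xyz": [0,-1,0],"turn": [0,0,0],"claw": 75},{"xyz": [0,-1,0],"turn": [0,0,0],"claw": 75},{"xyz": [0,-1,0],"turn": [0,0,0],"claw": 75},{"xyz": [0,-1,0],"turn": [0,0,0],"claw": 75},{"xyz": [0,-1,0],"turn": [0,0,0],"claw": 75},{"xyz": [0,-0.8,0],"turn": [0,0,0],"claw": 75},{"xyz": [0,0,0],"turn": [0,0,0],"claw": 75},{"xyz": [0,0,0],"turn": [0,0,0],"claw": 75}]}}

```text
time_s: 6.45
tool_pos: [0.6082, -0.2508, 0.2018]
orientation: [-0.615, -3.077, -0.002]
force: [0.2, -0.1, -0.6]
opening: 0.874
grasp_force: 0.0
```

>>> {"op": "servo_tool", "data": {"deltas": [{"xyz": [0.16,-0.39,0],"turn": [0,0,0],"claw": 75},{"xyz": [0,0,-0.5],"turn": [0,0,0],"claw": 75},{"xyz": [0,0,-1],"turn": [0,0,0],"claw": 75},{"xyz": [0,0,-1],"turn": [0,0,0],"claw": 75},{"xyz": [0,0,-1],"turn": [0,0,0],"claw": 75},{"xyz": [0,0,-0.5],"turn": [0,0,0],"claw": 75},{"xyz": [0,0,0],"turn": [0,0,0],"claw": 75},{"xyz": [0,0,0],"turn": [0,0,0],"claw": 75}]}}

```text
time_s: 7.12
tool_pos: [0.6136, -0.2588, 0.1031]
orientation: [-0.61, -3.08, -0.001]
force: [0.1, -0.4, 0.3]
opening: 0.877
grasp_force: 0.0
```

>>> {"op": "servo_tool", "data": {"deltas": [{"xyz": [0,0,0],"turn": [0,0,0],"claw": 55},{"xyz": [0,0,0],"turn": [0,0,0],"claw": 50},{"xyz": [0,0,0],"turn": [0,0,0],"claw": 46},{"xyz": [0,0,0],"turn": [0,0,0],"claw": 43},{"xyz": [0,0,0],"turn": [0,0,0],"claw": 40},{"xyz": [0,0,0],"turn": [0,0,0],"claw": 36},{"xyz": [0,0,0],"turn": [0,0,0],"claw": 32},{"xyz": [0,0,0],"turn": [0,0,0],"claw": 32},{"xyz": [0,0,0],"turn": [0,0,0],"claw": 32}], "force": 35}}

```text
time_s: 7.87
tool_pos: [0.6139, -0.2603, 0.1048]
orientation: [0.612, 3.08, -0.002]
force: [-1.3, -2.2, 5.4]
opening: 0.458
grasp_force: 36.2
```

>>> {"op": "servo_tool", "data": {"deltas": [{"xyz": [0,0,0.3],"turn": [0,0,0],"claw": 32},{"xyz": [0,0,0.7],"turn": [0,0,0],"claw": 32},{"xyz": [0,0,1],"turn": [0,0,0],"claw": 32},{"xyz": [0,0,1],"turn": [0,0,0],"claw": 32},{"xyz": [0,0,1],"turn": [0,0,0],"claw": 32},{"xyz": [0,0,0.6],"turn": [0,0,0],"claw": 32},{"xyz": [0,0.3,0],"turn": [0,0,0],"claw": 32},{"xyz": [-0.2,0.7,0],"turn": [0,0,0],"claw": 32},{"xyz": [-0.2,1,0],"turn": [0,0,0],"claw": 32},{"xyz": [-0.2,1,0],"turn": [0,0,0],"claw": 32},{"xyz": [-0.2,1,0],"turn": [0,0,0],"claw": 32},{"xyz": [-0.2,1,0],"turn": [0,0,0],"claw": 32}]}}

```text
time_s: 8.87
tool_pos: [0.5869, -0.1321, 0.2163]
orientation: [-0.611, -3.077, -0.002]
force: [0.5, 0.8, -3.2]
opening: 0.458
grasp_force: 36.0
```

>>> {"op": "servo_tool", "data": {"deltas": [{"xyz": [-0.2,1,0],"turn": [0,0,0],"claw": 32},{"xyz": [-0.2,1,0],"turn": [0,0,0],"claw": 32},{"xyz": [-0.2,1,0],"turn": [0,0,0],"claw": 32},{"xyz": [-0.2,1,0],"turn": [0,0,0],"claw": 32},{"xyz": [-0.2,1,0],"turn": [0,0,0],"claw": 32},{"xyz": [-0.2,1,0],"turn": [0,0,0],"claw": 32},{"xyz": [-0.2,1,0],"turn": [0,0,0],"claw": 32},{"xyz": [-0.3,1,0],"turn": [0,0,0],"claw": 32},{"xyz": [-0.3,1,0],"turn": [0,0,0],"claw": 32},{"xyz": [-0.3,0.6,0],"turn": [0,0,0],"claw": 32},{"xyz": [-0.1,0.3,0],"turn": [0,0,0],"claw": 32},{"xyz": [0,0,0],"turn": [0,0,0],"claw": 32}]}}

```text
time_s: 9.87
tool_pos: [0.5269, 0.1147, 0.2174]
orientation: [-0.608, -3.079, 0.0]
force: [0.1, 0.4, -3.3]
opening: 0.455
grasp_force: 36.2
```

Run:
```python
from h import *
s=bot.read_state(); print(s["tool_pos"],s["force"])
for n in("scene","side"):
    c=cam(n); save(c,n+"1"); Q=cloud(c); t=s["tool_pos"]
    m=np.isfinite(Q[...,0])&(np.hypot(Q[...,0]-t[0],Q[...,1]-t[1])<.06)
    z0=t[2]-.1048
    def circ(P):
        M=np.c_[2*P,np.ones(len(P))]; v=np.linalg.lstsq(M,(P**2).sum(1),rcond=None)[0]; return v[:2],np.sqrt(v[2]+v[:2]@v[:2])
    for lo,hi in((.003,.019),(.06,.1)):
        p=Q[m&(Q[...,2]>z0+lo)&(Q[...,2]<z0+hi)][:,:2]; print(n,lo,len(p),circ(p) if len(p)>9 else"")
```

```text
[0.52690737 0.11471075 0.21735977] [ 0.07537916  0.37386503 -3.30854455]
scene 0.003 155 (array([0.52640799, 0.11482307]), np.float64(0.03544956812730597))
scene 0.06 144 (array([0.52797   , 0.11550813]), np.float64(0.01407470535284558))
side 0.003 777 (array([0.52479505, 0.11245319]), np.float64(0.035346306773027754))
side 0.06 950 (array([0.52363765, 0.11478224]), np.float64(0.012447063542993906))
```

View pics/side1.png

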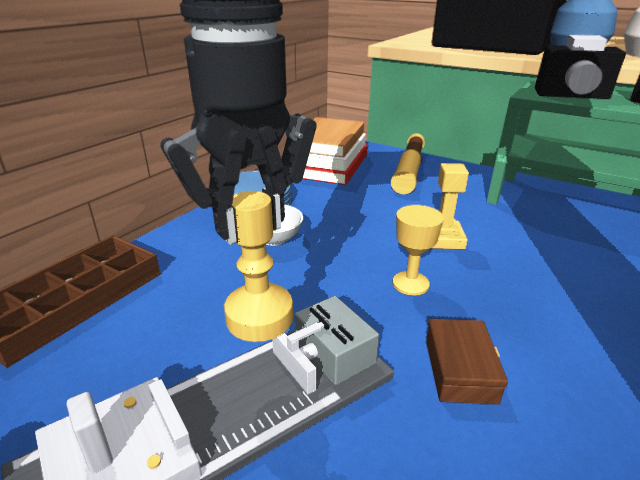

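>>> {"op": "servo_tool", "data": {"deltas": [{"xyz": [0.07,0.53,0],"turn": [0,0,0],"claw": 32},{"xyz": [0.08,0.53,0],"turn": [0,0,0],"claw": 32},{"xyz": [0,0,-0.4],"turn": [0,0,0],"claw": 32},{"xyz": [0,0,-0.8],"turn": [0,0,0],"claw": 32},{"xyz": [0,0,-0.8],"turn": [0,0,0],"claw": 32},{"xyz": [0,0,-0.8],"turn": [0,0,0],"claw": 32},{"xyz": [0,0,-0.5],"turn": [0,0,0],"claw": 32},{"xyz": [0,0,-0.2],"turn": [0,0,0],"claw": 32},{"xyz": [0,0,0],"turn": [0,0,0],"claw": 32},{"xyz": [0,0,0],"turn": [0,0,0],"claw": 32}]}}

```text
time_s: 10.8
tool_pos: [0.5329, 0.1395, 0.1314]
orientation: [0.612, 3.081, 0.0]
force: [-0.7, 0.4, -2.8]
opening: 0.453
grasp_force: 36.6
```

>>> {"op": "servo_tool", "data": {"deltas": [{"xyz": [0,0,-0.08],"turn": [0,0,0],"claw": 32},{"xyz": [0,0,-0.08],"turn": [0,0,0],"claw": 32},{"xyz": [0,0,-0.08],"turn": [0,0,0],"claw": 32},{"xyz": [0,0,-0.08],"turn": [0,0,0],"claw": 32},{"xyz": [0,0,0],"turn": [0,0,0],"claw": 32}]}}

```text
time_s: 11.22
tool_pos: [0.5322, 0.1395, 0.1231]
orientation: [-0.612, -3.081, 0.0]
force: [-0.7, -0.6, -4.6]
opening: 0.455
grasp_force: 36.6
```

>>> {"op": "servo_tool", "data": {"deltas": [{"xyz": [-0.076,0.032,0],"turn": [0,0,0],"claw": 32},{"xyz": [0,0,-0.04],"turn": [0,0,0],"claw": 32},{"xyz": [0,0,-0.04],"turn": [0,0,0],"claw": 32},{"xyz": [0,0,-0.04],"turn": [0,0,0],"claw": 32},{"xyz": [0,0,0],"turn": [0,0,0],"claw": 32}]}}

```text
time_s: 11.63
tool_pos: [0.5303, 0.1403, 0.1201]
orientation: [-0.612, -3.081, 0.0]
force: [-0.0, 0.2, -3.4]
opening: 0.455
grasp_force: 36.7
```

>>> {"op": "servo_tool", "data": {"deltas": [{"xyz": [0,0,-0.03],"turn": [0,0,0],"claw": 32},{"xyz": [0,0,0],"turn": [0,0,0],"claw": 32}]}}

```text
time_s: 11.8
tool_pos: [0.5307, 0.1403, 0.1198]
orientation: [0.612, 3.081, 0.0]
force: [-0.3, -0.7, -1.4]
opening: 0.455
grasp_force: 36.7
```

>>> {"op": "servo_tool", "data": {"deltas": [{"xyz": [0,0,-0.02],"turn": [0,0,0],"claw": 32},{"xyz": [0,0,0],"turn": [0,0,0],"claw": 32}]}}

```text
time_s: 11.97
tool_pos: [0.5307, 0.1403, 0.1198]
orientation: [0.612, 3.081, 0.0]
force: [-1.3, -0.5, 2.9]
opening: 0.456
grasp_force: 37.2
```

>>> {"op": "servo_tool", "data": {"deltas": [{"xyz": [0,0,0],"turn": [0,0,0],"claw": 42},{"xyz": [0,0,0],"turn": [0,0,0],"claw": 50},{"xyz": [0,0,0],"turn": [0,0,0],"claw": 60},{"xyz": [0,0,0],"turn": [0,0,0],"claw": 70},{"xyz": [0,0,0],"turn": [0,0,0],"claw": 70},{"xyz": [0,0,0.4],"turn": [0,0,0],"claw": 70},{"xyz": [0,0,0.8],"turn": [0,0,0],"claw": 70},{"xyz": [0,0,1],"turn": [0,0,0],"claw": 70},{"xyz": [0,0,1],"turn": [0,0,0],"claw": 70},{"xyz": [0,0,0.6],"turn": [0,0,0],"claw": 70},{"xyz": [0.19,0.46,0],"turn": [0,0,0],"claw": 70},{"xyz": [0.38,0.92,0],"turn": [0,0,0],"claw": 70}]}}

```text
time_s: 12.97
tool_pos: [0.5449, 0.1741, 0.2158]
orientation: [0.616, 3.078, 0.001]
force: [-0.3, -0.2, -0.6]
opening: 0.825
grasp_force: 0.0
```

>>> {"op": "servo_tool", "data": {"deltas": [{"xyz": [0.38,0.92,0],"turn": [0,0,0],"claw": 60},{"xyz": [0.38,0.92,0],"turn": [0,0,0],"claw": 60},{"xyz": [0.38,0.92,0],"turn": [0,0,0],"claw": 60},{"xyz": [0.38,0.92,0],"turn": [0,0,0],"claw": 60},{"xyz": [0.19,0.46,0],"turn": [0,0,0],"claw": 60},{"xyz": [0,0,0],"turn": [0,0,0],"claw": 60},{"xyz": [0,0,0],"turn": [0,0,0],"claw": 60}]}}

```text
time_s: 13.55
tool_pos: [0.587, 0.2783, 0.2131]
orientation: [-0.61, -3.08, 0.003]
force: [-0.9, -0.3, 0.0]
opening: 0.704
grasp_force: 0.0
```

```bash
cat >> h.py <<'E'
def circ(P):
    M=np.c_[2*P,np.ones(len(P))]; v=np.linalg.lstsq(M,(P**2).sum(1),rcond=None)[0]; return v[:2],np.sqrt(v[2]+v[:2]@v[:2])
O=np.array([.5423,.1716]); u=np.array([.381,.9245]); xh=np.array([.9245,-.381])
def cal(p): d=np.asarray(p)-O; return np.round([d@xh,d@u],4)
def look(n):
    c=cam(n); Q=cloud(c); d=Q[...,:2]-O; X=d@xh; Y=d@u; Z=Q[...,2]
    for nm,k in(("post",(abs(X)<.03)&(Y>.02)&(Y<.16)&(Z>.099)&(Z<.112)),):
        p=Q[k]; print(n,nm,k.sum(),cal(np.array(cv2.minAreaRect((p[:,:2]*1000).astype(np.float32))[0])/1000) if len(p) else"")
    for nm,lo,hi in(("foot",.018,.034),("cup",.122,.152)):
        k=(abs(X)<.06)&(Y>-.085)&(Y<.03)&(Z>lo)&(Z<hi)
        if nm=="cup": k&=F_ok(c)
        p=Q[k][:,:2]; q=circ(p) if len(p)>20 else None; print(n,nm,len(p),(cal(q[0]),q[1].round(4)) if q else"")
    return c
def F_ok(c):
    f=c["frame"].astype(int); return f[...,0]>f[...,2]+40
E
python3 - <<'E'
from h import *
for n in("scene","side"):
    c=look(n); save(c,n+"2")
E
```

```text
scene post 278 [0.0007 0.1206]
scene foot 195 (array([-0.0031, -0.0279]), np.float64(0.0449))
scene cup 152 (array([ 0.001 , -0.0327]), np.float64(0.019))
side post 973 [-0.002   0.1184]
side foot 672 (array([-0.0027, -0.0333]), np.float64(0.0359))
side cup 908 (array([-0.0011, -0.0355]), np.float64(0.0194))
```

View pics/side2.png

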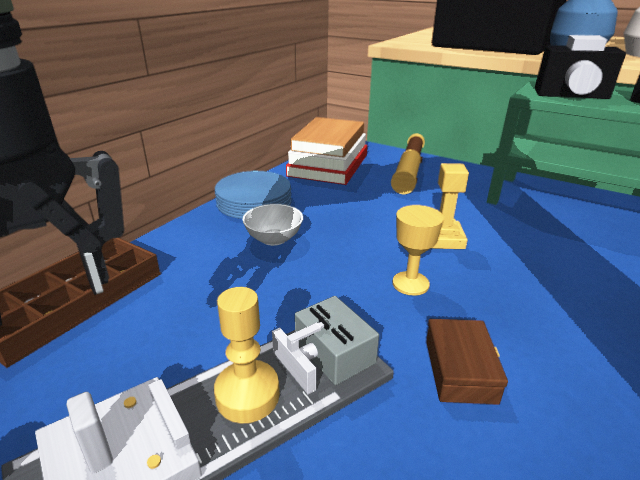

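The picture shows the candlestick upright and free on the bed (foot (248,390), cup (239,312)) between the anvil plate (293,360) and the jaw plate (175,420). It's within about 2 mm of the middle, so I'll take the post.

>>> {"op": "servo_tool", "data": {"deltas": [{"xyz": [0.03,0.15,-0.4],"turn": [0,0,0],"claw": 60},{"xyz": [0,0,-1],"turn": [0,0,0],"claw": 60},{"xyz": [0,0,-1],"turn": [0,0,0],"claw": 60},{"xyz": [0,0,-1],"turn": [0,0,0],"claw": 60},{"xyz": [0,0,-1],"turn": [0,0,0],"claw": 60},{"xyz": [0,0,-1],"turn": [0,0,0],"claw": 60},{"xyz": [0,0,-0.4],"turn": [0,0,0],"claw": 60},{"xyz": [0,0,0],"turn": [0,0,0],"claw": 40},{"xyz": [0,0,0],"turn": [0,0,0],"claw": 25},{"xyz": [0,0,0],"turn": [0,0,0],"claw": 15},{"xyz": [0,0,0],"turn": [0,0,0],"claw": 15},{"xyz": [0,0,0],"turn": [0,0,0],"claw": 15}], "force": 30}}

```text
time_s: 14.65
tool_pos: [0.5893, 0.2822, 0.0711]
orientation: [0.611, 3.078, 0.002]
force: [0.6, -0.8, 3.0]
opening: 0.232
grasp_force: 31.7
```

>>> {"op": "servo_tool", "data": {"deltas": [{"xyz": [0,0,0],"turn": [0,0,0],"claw": 15},{"xyz": [0,0,0],"turn": [0,0,0],"claw": 15}]}}

```text
time_s: 14.82
tool_pos: [0.5893, 0.2822, 0.071]
orientation: [0.611, 3.079, 0.002]
force: [-0.3, -1.1, 5.6]
opening: 0.23
grasp_force: 32.0
```

>>> {"op": "servo_tool", "data": {"deltas": [{"xyz": [-0.03,-0.074,0],"turn": [0,0,0],"claw": 15},{"xyz": [-0.061,-0.148,0],"turn": [0,0,0],"claw": 15},{"xyz": [-0.061,-0.148,0],"turn": [0,0,0],"claw": 15},{"xyz": [-0.061,-0.148,0],"turn": [0,0,0],"claw": 15},{"xyz": [-0.061,-0.148,0],"turn": [0,0,0],"claw": 15},{"xyz": [-0.061,-0.148,0],"turn": [0,0,0],"claw": 15},{"xyz": [-0.061,-0.148,0],"turn": [0,0,0],"claw": 15},{"xyz": [-0.061,-0.148,0],"turn": [0,0,0],"claw": 15},{"xyz": [-0.061,-0.148,0],"turn": [0,0,0],"claw": 15},{"xyz": [-0.061,-0.148,0],"turn": [0,0,0],"claw": 15},{"xyz": [-0.03,-0.074,0],"turn": [0,0,0],"claw": 15},{"xyz": [-0.015,-0.037,0],"turn": [0,0,0],"claw": 15}]}}

```text
time_s: 15.82
tool_pos: [0.5748, 0.247, 0.0711]
orientation: [0.612, 3.076, 0.011]
force: [2.8, 8.0, 3.9]
opening: 0.228
grasp_force: 32.0
```

>>> {"op": "servo_tool", "data": {"deltas": [{"xyz": [-0.015,-0.037,0],"turn": [0,0,0],"claw": 15},{"xyz": [-0.015,-0.037,0],"turn": [0,0,0],"claw": 15},{"xyz": [-0.015,-0.037,0],"turn": [0,0,0],"claw": 15},{"xyz": [-0.015,-0.037,0],"turn": [0,0,0],"claw": 15},{"xyz": [-0.015,-0.037,0],"turn": [0,0,0],"claw": 15},{"xyz": [-0.015,-0.037,0],"turn": [0,0,0],"claw": 15},{"xyz": [-0.015,-0.037,0],"turn": [0,0,0],"claw": 15},{"xyz": [-0.015,-0.037,0],"turn": [0,0,0],"claw": 15},{"xyz": [-0.015,-0.037,0],"turn": [0,0,0],"claw": 15},{"xyz": [-0.015,-0.037,0],"turn": [0,0,0],"claw": 15},{"xyz": [-0.015,-0.037,0],"turn": [0,0,0],"claw": 15},{"xyz": [-0.015,-0.037,0],"turn": [0,0,0],"claw": 15}]}}

```text
time_s: 16.82
tool_pos: [0.5706, 0.2368, 0.0711]
orientation: [0.612, 3.076, 0.013]
force: [4.1, 10.7, 3.7]
opening: 0.233
grasp_force: 32.7
```

Run:
```python
from h import *
s=bot.read_state(); print(cal(s["tool_pos"][:2]),s["force"])
for n in("scene","side"):
    c=look(n); save(c,n+"3")
```

```text
[0.0013 0.0711] [ 4.10571674 10.65596221  3.66392787]
scene post 113 [0.0123 0.072 ]
scene foot 78 (array([ 0.0006, -0.0499]), np.float64(0.0462))
scene cup 163 (array([ 0.0156, -0.015 ]), np.float64(0.0171))
side post 1104 [-0.0038  0.0694]
side foot 503 (array([ 0.0041, -0.0413]), np.float64(0.0409))
side cup 900 (array([-0.0009, -0.041 ]), np.float64(0.0194))
```

View pics/side3.png

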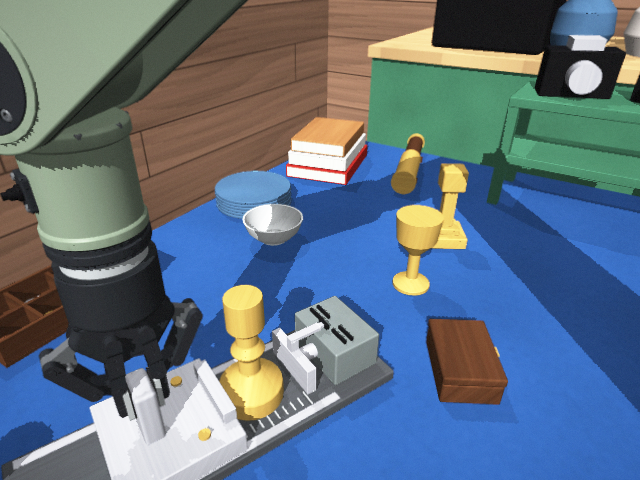

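The jaw has met the foot (253,388), and the stick is upright and moving with it; the anvil (295,360) is still at rest. I'll go on slowly.

>>> {"op": "servo_tool", "data": {"deltas": [{"xyz": [-0.015,-0.037,0],"turn": [0,0,0],"claw": 15},{"xyz": [-0.015,-0.037,0],"turn": [0,0,0],"claw": 15},{"xyz": [-0.015,-0.037,0],"turn": [0,0,0],"claw": 15},{"xyz": [-0.015,-0.037,0],"turn": [0,0,0],"claw": 15},{"xyz": [-0.015,-0.037,0],"turn": [0,0,0],"claw": 15},{"xyz": [-0.015,-0.037,0],"turn": [0,0,0],"claw": 15},{"xyz": [-0.015,-0.037,0],"turn": [0,0,0],"claw": 15},{"xyz": [-0.015,-0.037,0],"turn": [0,0,0],"claw": 15},{"xyz": [-0.015,-0.037,0],"turn": [0,0,0],"claw": 15},{"xyz": [-0.015,-0.037,0],"turn": [0,0,0],"claw": 15},{"xyz": [-0.015,-0.037,0],"turn": [0,0,0],"claw": 15},{"xyz": [-0.015,-0.037,0],"turn": [0,0,0],"claw": 15}]}}

```text
time_s: 17.92
tool_pos: [0.5661, 0.2257, 0.0711]
orientation: [0.612, 3.076, 0.013]
force: [2.6, 10.6, 3.7]
opening: 0.228
grasp_force: 32.7
```

>>> {"op": "servo_tool", "data": {"deltas": [{"xyz": [-0.015,-0.037,0],"turn": [0,0,0],"claw": 15},{"xyz": [-0.015,-0.037,0],"turn": [0,0,0],"claw": 15},{"xyz": [-0.015,-0.037,0],"turn": [0,0,0],"claw": 15},{"xyz": [-0.015,-0.037,0],"turn": [0,0,0],"claw": 15},{"xyz": [-0.015,-0.037,0],"turn": [0,0,0],"claw": 15}]}}

```text
time_s: 18.33
tool_pos: [0.5645, 0.222, 0.0711]
orientation: [0.612, 3.075, 0.015]
force: [3.3, 14.8, 2.1]
opening: 0.233
grasp_force: 34.1
```

Run:
```python
from h import *
s=bot.read_state(); print(cal(s["tool_pos"][:2]),s["force"])
a=[]
for n in("scene","side"):
    c=look(n); f=c["frame"][...,::-1]
    a.append(cv2.resize(f[235:335,350:450] if n=="scene" else f[280:400,220:400],(390,390) if n=="scene" else (400,266)))
o=np.zeros((390,800,3),np.uint8); o[:,:390]=a[0]; o[:266,400:]=a[1]; cv2.imwrite("pics/crop4.png",o)
```

```text
[0.0013 0.055 ] [ 3.34273641 14.81812841  2.07670597]
scene post 123 [0.0127 0.0592]
scene foot 72 (array([ 0.0006, -0.0597]), np.float64(0.0415))
scene cup 163 (array([ 0.019 , -0.0264]), np.float64(0.0212))
side post 1026 [-0.0045  0.0539]
side foot 461 (array([ 0.0015, -0.0564]), np.float64(0.0381))
side cup 863 (array([-0.0007, -0.0569]), np.float64(0.0195))
```

View pics/crop4.png

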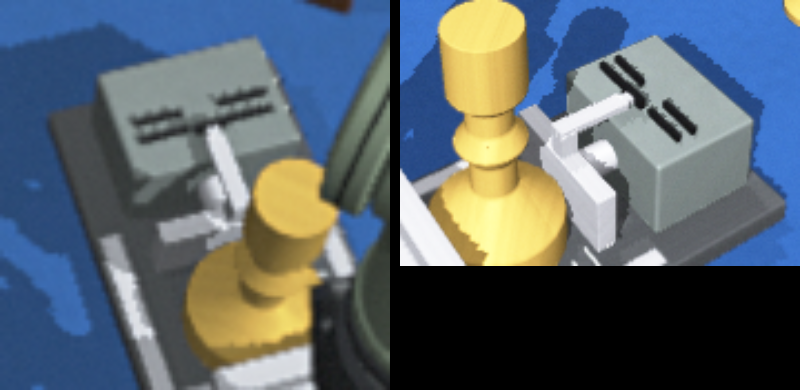

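```bash
cat >> h.py <<'E'
def anvil(Q,f):
    d=Q[...,:2]-O; X=d@xh; Y=d@u; Z=Q[...,2]
    k=(abs(X)<.042)&(Y>-.118)&(Y<-.08)&(Z>.03)&(Z<.056)&~(f[...,0].astype(int)>f[...,2].astype(int)+40)
    h=np.histogram(Y[k],np.arange(-.118,-.079,.002))[0]
    # black pointer: dark pixels on top of housing
    b=(abs(X)<.012)&(Y>-.19)&(Y<-.118)&(Z>.058)&(f.max(-1)<60)
    return h,int(b.sum()),np.percentile(Y[b],[5,50,95]).round(4) if b.sum() else None
E
python3 - <<'E'
from h import *
d=np.load("side0.npz"); print(*anvil(d["W"],d["f"]),sep="\n")
c=cam("side"); print(*anvil(cloud(c),c["frame"]),sep="\n")
d=np.load("scene0.npz"); print(*anvil(d["W"],d["f"]),sep="\n")
c=cam("scene"); print(*anvil(cloud(c),c["frame"]),sep="\n")
E
```

```text
[ 22  22  23  19  15   0   0   9  31  29  32  26  41 552   0   0   0   0
   0]
66
[-0.1559 -0.1409 -0.1385]
[ 27  21  18  16   2   0   1  22  35  32  31  26 470   0   0   0   0   0
   0]
58
[-0.1557 -0.1424 -0.1404]
[  5   8   6   6   7   3   0   1  11  20  15  23  17  47 174   7   0   0
   0]
18
[-0.1527 -0.1385 -0.1247]
[ 7  5  7  6  5  1  0 10 12 11 14  9 18 88  8  0  0  0  0]
15
[-0.1462 -0.1407 -0.1381]
```

>>> {"op": "servo_tool", "data": {"deltas": [{"xyz": [-0.015,-0.037,0],"turn": [0,0,0],"claw": 15},{"xyz": [-0.015,-0.037,0],"turn": [0,0,0],"claw": 15},{"xyz": [-0.015,-0.037,0],"turn": [0,0,0],"claw": 15},{"xyz": [-0.015,-0.037,0],"turn": [0,0,0],"claw": 15},{"xyz": [-0.015,-0.037,0],"turn": [0,0,0],"claw": 15},{"xyz": [-0.015,-0.037,0],"turn": [0,0,0],"claw": 15},{"xyz": [-0.015,-0.037,0],"turn": [0,0,0],"claw": 15},{"xyz": [0,0,0],"turn": [0,0,0],"claw": 15},{"xyz": [0,0,0],"turn": [0,0,0],"claw": 15},{"xyz": [0,0,0],"turn": [0,0,0],"claw": 15}]}}

```text
time_s: 19.37
tool_pos: [0.562, 0.2158, 0.0711]
orientation: [0.612, 3.075, 0.016]
force: [3.4, 13.6, 1.8]
opening: 0.232
grasp_force: 34.4
```

```bash
cat >> h.py <<'E'
def face(Q,f):
    d=Q[...,:2]-O; X=d@xh; Y=d@u; Z=Q[...,2]
    k=(abs(X)<.042)&(Y>-.118)&(Y<-.08)&(Z>.03)&(Z<.056)&~(f[...,0].astype(int)>f[...,2].astype(int)+40)
    h,e=np.histogram(Y[k],np.arange(-.118,-.079,.001)); i=np.argmax(h[:-1]+h[1:]); k&=(Y>e[i]-.0005)&(Y<e[i+2]+.0005)
    return np.median(Y[k]).round(4)
def check():
    s=bot.read_state(); print(s["time_s"],cal(s["tool_pos"][:2]),s["force"].round(1))
    for n in("side","scene"):
        d=np.load(n+"0.npz"); c=look(n); print(n,"anvil",face(d["W"],d["f"])-face(cloud(c),c["frame"]))
E
python3 -c "
from h import *
check()"
```

```text
19.3667 [0.0014 0.0484] [ 3.4 13.6  1.8]
side post 987 [-0.0047  0.0477]
side foot 415 (array([ 0.0024, -0.0593]), np.float64(0.0387))
side cup 859 (array([-0.0008, -0.0634]), np.float64(0.0194))
side anvil 0.008099999999999996
scene post 126 [0.0133 0.0522]
scene foot 63 (array([ 0.0426, -0.0539]), np.float64(0.0163))
scene cup 165 (array([ 0.0163, -0.0378]), np.float64(0.0169))
scene anvil 0.008499999999999994
```

>>> {"op": "servo_tool", "data": {"deltas": [{"xyz": [-0.013,-0.032,0],"turn": [0,0,0],"claw": 15},{"xyz": [-0.013,-0.032,0],"turn": [0,0,0],"claw": 15},{"xyz": [0,0,0],"turn": [0,0,0],"claw": 15},{"xyz": [0,0,0],"turn": [0,0,0],"claw": 15},{"xyz": [0,0,0],"turn": [0,0,0],"claw": 15}]}}

```text
time_s: 19.88
tool_pos: [0.5614, 0.2144, 0.0711]
orientation: [0.612, 3.075, 0.016]
force: [3.8, 14.9, 1.8]
opening: 0.225
grasp_force: 34.7
```

>>> {"op": "servo_tool", "data": {"deltas": [{"xyz": [0.015,0.037,0],"turn": [0,0,0],"claw": 15},{"xyz": [0.015,0.037,0],"turn": [0,0,0],"claw": 15},{"xyz": [0,0,0],"turn": [0,0,0],"claw": 15},{"xyz": [0,0,0],"turn": [0,0,0],"claw": 15}]}}

```text
time_s: 20.22
tool_pos: [0.5614, 0.2143, 0.0711]
orientation: [0.612, 3.077, 0.011]
force: [0.8, 9.2, 5.5]
opening: 0.228
grasp_force: 32.0
```

```bash
python3 -c "
from h import *
check()"
```

```text
20.2167 [0.0014 0.0468] [0.8 9.2 5.5]
side post 984 [-0.004   0.0466]
side foot 418 (array([ 0.0018, -0.0552]), np.float64(0.0391))
side cup 853 (array([-0.0008, -0.065 ]), np.float64(0.0194))
side anvil 0.0097
scene post 120 [0.0132 0.0498]
scene foot 69 (array([ 0.0169, -0.0488]), np.float64(0.0278))
scene cup 158 (array([ 0.0181, -0.0345]), np.float64(0.0205))
scene anvil 0.009899999999999992
```

>>> {"op": "servo_tool", "data": {"deltas": [{"xyz": [0.015,0.037,0],"turn": [0,0,0],"claw": 15},{"xyz": [0,0,0],"turn": [0,0,0],"claw": 15},{"xyz": [0,0,0],"turn": [0,0,0],"claw": 30},{"xyz": [0,0,0],"turn": [0,0,0],"claw": 50},{"xyz": [0,0,0],"turn": [0,0,0],"claw": 60},{"xyz": [0,0,0],"turn": [0,0,0],"claw": 60},{"xyz": [0,0,0],"turn": [0,0,0],"claw": 60}]}}

```text
time_s: 20.9
tool_pos: [0.5594, 0.2117, 0.0688]
orientation: [-0.612, -3.081, 0.001]
force: [-0.2, 0.4, -0.1]
opening: 0.709
grasp_force: 0.0
```

>>> {"op": "servo_tool", "data": {"deltas": [{"xyz": [0,0,0.3],"turn": [0,0,0],"claw": 60},{"xyz": [0,0,0.7],"turn": [0,0,0],"claw": 60},{"xyz": [0,0,1],"turn": [0,0,0],"claw": 60},{"xyz": [0,0,1],"turn": [0,0,0],"claw": 60},{"xyz": [0,0,1],"turn": [0,0,0],"claw": 60},{"xyz": [0,0,1],"turn": [0,0,0],"claw": 60},{"xyz": [0,0,1],"turn": [0,0,0],"claw": 60},{"xyz": [0.2,0.5,0],"turn": [0,0,0],"claw": 60},{"xyz": [0.4,1,0],"turn": [0,0,0],"claw": 60},{"xyz": [0.4,1,0],"turn": [0,0,0],"claw": 60},{"xyz": [0.2,0.5,0],"turn": [0,0,0],"claw": 60},{"xyz": [0,0,0],"turn": [0,0,0],"claw": 60}]}}

```text
time_s: 21.9
tool_pos: [0.5902, 0.2898, 0.2184]
orientation: [-0.609, -3.082, -0.002]
force: [-0.0, -0.8, 0.1]
opening: 0.702
grasp_force: 0.0
```

Run:
```python
from h import *
check()
save(cam("side"),"side5")
```

```text
21.9 [-0.0007  0.1275] [-0.  -0.8  0.1]
side post 717 [-0.002   0.0454]
side foot 417 (array([ 0.0031, -0.0601]), np.float64(0.0395))
side cup 852 (array([-0.0008, -0.0649]), np.float64(0.0194))
side anvil 0.0097
scene post 244 [0.0018 0.048 ]
scene foot 73 (array([-0.0071, -0.0693]), np.float64(0.0478))
scene cup 155 (array([ 0.0006, -0.0631]), np.float64(0.0197))
scene anvil 0.00979999999999999
```

View pics/side5.png

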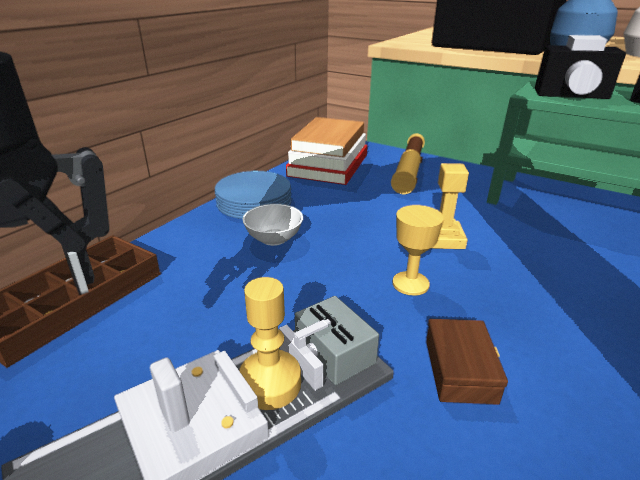

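The picture shows the candlestick (269,380) upright and held between the jaw plate (238,380) and the anvil (308,358). The pointer (330,322) is between the ridge pairs, the anvil is at about 9.8 mm, and the other objects haven't moved. I'm handing in.

```bash
python3 -c "
from station import bot
print(bot.hand_in())"
```

```text
the job is handed in; nothing more can be done
None
```

The job is handed in after about 22 s: the round-footed candlestick stands upright mid-bed with the jaw shut on its foot, the anvil at about 9.8 mm by camera, the gripper clear, and the other pieces where they stood.

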